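Carry the cruet caddy with its swing bottle balanced upright

ROBOT

A 7-joint arm with a two-finger parallel gripper is mounted at the origin on the work surface. World frame = base frame: x ahead of the robot, y to its left, z up, the work surface at z = 0. Lengths are in m, angles in rad, forces in N, time in s.
With the tool pointing down it reaches from about 0.4 to 0.9 m from the base axis. Payload 5.6 kg.
Tool frame: the origin (TCP) lies between the finger pads; the fingertips stand 17 mm ahead of it and the grasp point (between the pads) lies 2 mm behind it; z points along the fingers, y is the direction in which the jaws open and shut (so a half turn about z gives the same grasp; the last joint's range is limited). The gripper opens to 92 mm and grips with 3 to 60 N. Pads are 20 mm wide; open, the fingers measure 128 mm over their backs; the gripper's body (75 mm by 189 mm) begins 69 mm behind the grasp point.
Start: joints at [1.261, 0.468, -0.012, 1.603, 0.006, 1.071, -0.056], TCP at [0.171, -0.627, 0.232] pointing down, gripper open.
Joint ranges: [-2.53, 2.53], [-0.31, 2.02], [-1.57, 1.55], [0.28, 2.44], [-1.29, 4.43], [0.15, 1.84], [-2.92, 2.92]. Speed limits (rad/s): [2.57, 2.57, 3.14, 3.14, 3.14, 3.14, 3.14].

INTERFACE

Orientations are given as a unit quaternion [w, x, y, z].
In Python, from rig import sensors, cams, hand_in gives the robot as it stands.
- The arm moves only by the shell command python3 -m handwheel 'ROWS' [FORCE]. ROWS is JSON, a list of rows, each a list of 5 numbers: the closure, from -1 (fully open) to 1 (shut), then the shift along the world's x, y, z in mm, then the turn about the world's z in rad. In form: [[jaw, dx, dy, dz, roll], ...]. A call has exactly 10 rows; each row shifts and turns the pose as measured when the row begins; what a row does not reach is not made up. A row lasts 1/8 s, in which the tool goes at most 62.5 mm and 10.7 degrees, less where a joint would pass 70% of its speed; a pose out of reach is approached as far as the arm can. A call with a gripper value outside its range is refused whole. The fingers move at their own pace and stop on an object; FORCE is the grip in N (left out, the last holds). Time passes only in rows, so rows that do not move let the fingers close, or fill a call up. It gives the time, the measured TCP pose, the force and the opening at its end, in the units of the state.
- sensors.observe(): the state, without advancing time (a new reading comes with each control period).
- cams.read_camera(name): name is "scene" or "top" or "wrist"; returns a dict with "image" (384x512x3 uint8, red, green, blue), "camera_matrix" (3x3 intrinsics, pixels), "dist" ([k1, k2, p1, p2, k3] as OpenCV has them; the pictures are not rectified), "world_from_camera" (4x4, takes a point from camera to world coordinates). Camera axes: x right, y up, looking along -z (the intrinsics and any distortion apply to the point x, -y, -z); pixel columns grow to the right and rows downward; lengths in m; the calibration is good to about 2 mm. A picture is of the moment at which its call begins. There is no depth.
- hand_in(): hands the job in, once; it reports no verdict.
The state is a dict: "time": time; "joints": joint angles; "dq": joint speeds; "tau": joint torques, N m; "eef_pos": TCP position; "tcp_rot": TCP orientation; "contact_force": force on the tool from outside, world axes, zero at the start; "wrist_torque": the same for the moment, N m; "grip_width": finger opening in m.
Only numpy, scipy, OpenCV 4.12 (cv2) and the standard library are available. Lean on these libraries where they do the work, as an engineer would, in place of code of your own. Each camera call takes 0.05 s, during which the arm holds its last target. There are 200 camera calls.

TASK

Pick the cruet caddy up by the black grip of its centre handle, bring its leaning oil bottle, which tips freely in its weakly sprung swing ring, upright and steady for two seconds before carrying it off, and carry it to the blue mat with the bottle kept upright all the way and touched by nothing. Hold the caddy clear above the middle of the mat, bottle balanced upright, for an unbroken five seconds, then set it down gently, centred on and lined up with the mat, and let go; there the bottle may lean back on its stop and come to rest. Leave everything else on the table where it is.

Things in the scene. Friction and masses are not known exactly. Their poses are not given: they have to be found in the camera images.
- caddy: Cruet caddy, loose, 0.86 kg in all, balanced about its handle; starts left or right, x within 0.35 rad of world x. Dark wood base 310 (x) x 130 (y) x 12 mm; origin under its centre, z up. Fixed green bottle at x = -100 mm (radius 33, top z = 196). Posts at x = 63 and 157, 152 tall, carry the swing bottle. Rubber rails at y = +-59, z = 52 mm show the bottle's stops.
- handle (a point): Point to grip, at (0, 0, 235) mm in the caddy's frame, axes as the caddy's: in the black grip on the caddy's centre post, 50 (x) x 18 (y) x 70 mm (z), spanning z = 190 to 260 mm. Pinch it from above, fingers closing along the caddy's y, with 30 N or more.
- bottle: Amber oil bottle, yellow label, heavy red pourer, pivoted in the caddy: origin on the pivot axis, z up along the bottle, x along the caddy's x. Radius 32 mm, z = -115 to +140 mm. It turns only about the caddy's x axis, +-0.24 rad about the caddy's own upright (hard stops); a positive turn about +x takes its top to the caddy's -y. At the start it leans still on its positive stop.
- pivot (a point): Pivot axis of the bottle, fixed in the caddy at (110, 0, 140) mm, along the caddy's x. A spring of 0.046 N m/rad pulls the bottle to the caddy's own upright, so tilting the base by f about this axis adds a torque 0.046 f on the bottle in the same sense. Damping 0.002 N m s/rad, no dry friction. To get it off its stop tilt the base 0.08 rad or more the other way.
- com (a point): Bottle's centre of mass, 21 mm above the pivot along the bottle's z. Bottle mass 0.30 kg nominal (hidden, within 7 %), inertia about the pivot 0.0033 kg m2. Gravity (0.062 N m/rad) beats the spring: it topples from upright with a time constant of about 0.5 s. Sideways acceleration a of the pivot adds a torque of mass x 21 mm x a, against a.
- pourer (a point): Top of the red pourer, 32 mm across, on the bottle's axis 140 mm above the pivot (280 mm above the caddy's underside when upright).
- mat: Flat blue mat with two white stripes along its long edges, fixed on the table, 360 (x) x 180 (y) x 4 mm; origin at the centre of its underside, its x axis within 0.35 rad of the world's x. The caddy is to stand on it with their x axes parallel (either way round).
- ketchup: Bystander: red bottle, radius 30, height 190 mm, origin under its centre; at the far side.
- honey: Bystander: amber jar with yellow lid, radius 36, height 90 mm, origin under its centre; at the far side.
- pickles: Bystander: green jar, radius 40, height 120 mm, origin under its centre; at the far side.
- bowl: Bystander: white bowl, radius 60, height 50 mm, origin under its centre; at the left.
- butter: Bystander: yellow butter box 110 x 70 x 45 mm, origin under its centre; at the right.
- yogurt: Bystander: white tub with green label, radius 40, height 80 mm, origin under its centre; at the right.

How it is judged:
On the way, in this order (a step that is already met when the one before it is completed fails the run):
1. the caddy is lifted with the bottle upright (within 0.1 rad) for 1 s (height (world z) of caddy above 0.02 m and angle between bottle's own z axis and vertical below 0.1 rad), for 1 s.
2. the caddy is held clear above the mat with the bottle upright (within 0.1 rad) for 4 s (all of step 1 and horizontal distance between caddy and mat below 0.06 m), for 4 s.
At the end, for the whole second after the job is handed in: The caddy stands flat on the mat, centred within 30 mm and lined up within 0.15 rad, released and still, the bottle in its ring at rest against a stop (horizontal distance between caddy and mat below 0.03 m and angle between the x axis of caddy and the x axis of mat, either way round below 0.15 rad and height (world z) of caddy between 0.001 and 0.01 m and angle between caddy's own z axis and vertical below 0.04 rad and linear speed of caddy below 0.02 m/s and angular speed of bottle below 0.1 rad/s and angle between bottle's own z axis and vertical below 0.32 rad); the robot touches nothing.
It fails at once if the bottle leans more than 0.17 rad on the way (caddy more than 0.15 m from where it started and more than 0.1 m from the mat's middle) (distance of caddy from where it was at the start of the episode above 0.15 m and horizontal distance between caddy and mat above 0.1 m and angle between bottle's own z axis and vertical above 0.17 rad).
It fails at once if the bottle is flung about (faster than 2.5 rad/s) (angular speed of bottle above 2.5 rad/s).
It fails at once if the caddy is dropped or flung (faster than 0.6 m/s) (linear speed of caddy above 0.6 m/s).
It fails at once if the bottle is touched or propped up by something (contact force between bottle and anything else above 1 N).
It fails at once if a bystander is moved by more than 30 mm (distance of any of ketchup, honey, pickles, bowl, butter, yogurt from where it was at the start of the episode above 0.03 m).
It also fails if it takes over 72 s, if anything falls off the work surface, if the arm or the gripper's body presses on something with over 40 N, if the wrist force passes 120 N, or if a joint passes its speed limit or range.

## Working session

There is one attempt and no reset: what is moved stays moved. The work goes in short steps, Python scripts to look and compute and a shell command to move; the robot and the scene stay as the last step left them, time stands still between calls to the robot, and variables do not carry over. Pictures are saved under pics/ and viewed, about 8 in all and at most 12, crops included, and the job is handed in when it is done.

```bash
mkdir -p pics; ls
cat > h.py <<'E'
import numpy as np, cv2
from rig import sensors, cams
def grab(n,save=None):
    c=cams.read_camera(n); 
    if save: cv2.imwrite(f'pics/{save}.png',c['image'][:,:,::-1])
    return c
def px(c,uv,z):
    """pixel -> world point at height z"""
    p=cv2.undistortPoints(np.array(uv,float).reshape(-1,1,2),np.array(c['camera_matrix']),np.array(c['dist'])).reshape(-1,2)
    T=np.array(c['world_from_camera']); d=np.c_[p[:,0],-p[:,1],-np.ones(len(p))]@T[:3,:3].T
    return T[:3,3]+d*((z-T[2,3])/d[:,2])[:,None]
E
python3 - <<'E'
from h import *
ims=[]
for n in("top","scene","wrist"):
    c=grab(n,n+'0'); T=np.array(c['world_from_camera']); print(n,np.round(T,3).tolist(),np.array(c['camera_matrix'])[0,0])
    ims.append(c['image'])
cv2.imwrite('pics/all0.png',np.hstack(ims[:2])[:,:,::-1])
s=sensors.observe();print(s)
E
```

```text
pics
top [[-0.016, 0.997, -0.081, 0.478], [-1.0, -0.016, -0.0, -0.041], [-0.001, 0.081, 0.997, 1.634], [0.0, 0.0, 0.0, 1.0]] 387.5655157751695
scene [[-0.185, -0.69, 0.7, 1.504], [0.983, -0.135, 0.126, 0.136], [0.007, 0.711, 0.703, 1.09], [0.0, 0.0, 0.0, 1.0]] 406.177827882344
wrist [[0.264, 0.922, 0.283, 0.252], [-0.965, 0.252, 0.076, -0.605], [-0.001, -0.293, 0.956, 0.384], [0.0, 0.0, 0.0, 1.0]] 276.926472597536
{'time': 0.15, 'joints': array([ 1.26098783,  0.46820818, -0.01156055,  1.6033792 ,  0.00602019,
        1.07139086, -0.05628911]), 'dq': array([ 0.00042929, -0.00211435,  0.00019626, -0.00108117, -0.00117107,
       -0.00083026, -0.00015058]), 'tau': array([ 4.36613991e-04, -5.20949364e+01, -1.24002085e-02, -2.43975359e+01,
       -5.67010674e-02,  1.52094365e-02,  9.01749536e-05]), 'eef_pos': array([ 0.17117815, -0.62663194,  0.23085114]), 'tcp_rot': array([-6.57471704e-04,  9.91120096e-01,  1.32968036e-01, -1.58777668e-04]), 'contact_force': array([-1.11487482, -0.56933591, -0.29325871]), 'wrist_torque': array([ 0.04276321, -0.02603611, -0.052364  ]), 'grip_width': 0.0919900973074393}
```

View pics/top0.png

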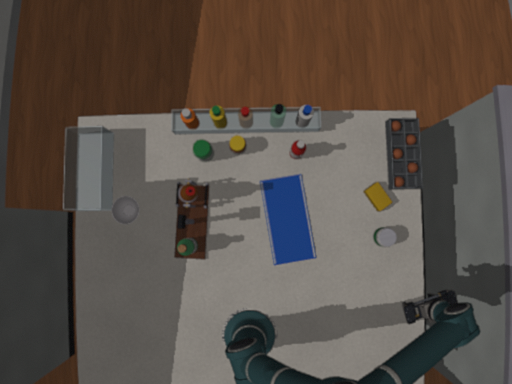

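View pics/scene0.png

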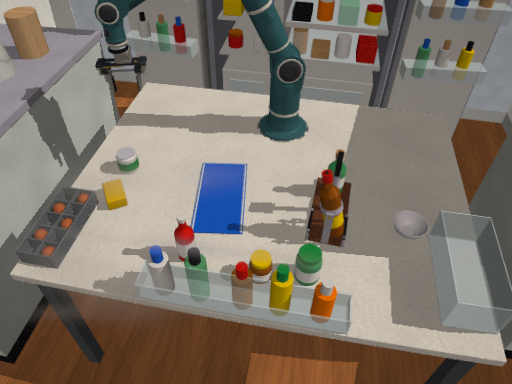

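Run:
```python
from h import *
c=grab("top"); im=c['image']; hsv=cv2.cvtColor(im,cv2.COLOR_RGB2HSV)
m=cv2.inRange(hsv,(105,120,60),(130,255,255)); m[:150]=0
cs,_=cv2.findContours(m,0,1); k=max(cs,key=cv2.contourArea).reshape(-1,2)
P=px(c,k,0.004)[:,:2].astype(np.float32); print('mat',cv2.minAreaRect(P))
# dark wood base, using rays at z=.012
roi=np.zeros(m.shape,np.uint8); roi[170:270,165:220]=1
d=cv2.inRange(hsv,(0,90,20),(15,255,130))*roi
cs,_=cv2.findContours(d,0,1); k=np.vstack([q.reshape(-1,2) for q in cs if cv2.contourArea(q)>30])
P=px(c,k,0.012)[:,:2].astype(np.float32); print('base',cv2.minAreaRect(P))
a=cv2.resize(im[165:275,150:260],None,fx=5,fy=5,interpolation=3); b=cv2.resize(d[165:275,150:260],None,fx=2,fy=2)
cv2.imwrite('pics/z.png',np.hstack([a,cv2.copyMakeBorder(cv2.cvtColor(b,8),0,330,0,0,0)])[:,:,::-1])
```

```text
mat ((0.4819018244743347, -0.16483718156814575), (0.3538775146007538, 0.16185186803340912), 8.583891868591309)
base ((0.48140814900398254, 0.23591458797454834), (0.12392628937959671, 0.3072158098220825), 86.51680755615234)
```

View pics/z.png

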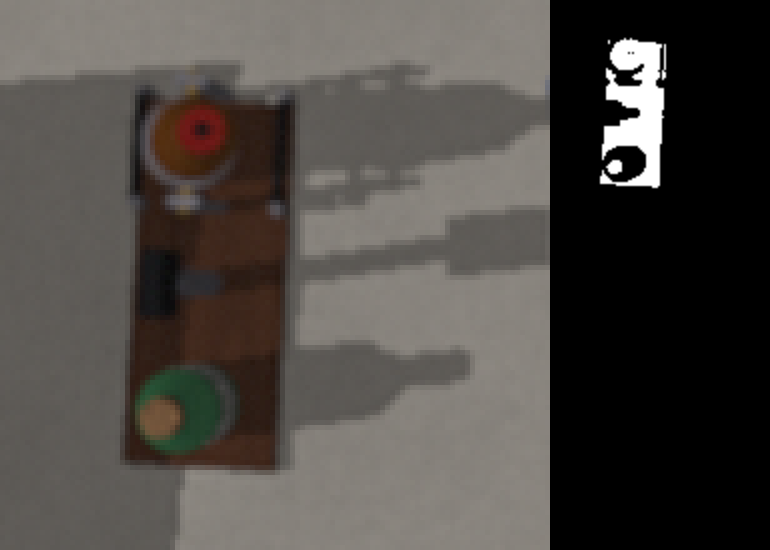

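```bash
python3 - <<'E'
from h import *
c=grab("top")
print('handle top z.26',px(c,[[182,221.6]],.26),'green cap .196',px(c,[[181.8,248.8]],.196),'red',px(c,[[190.2,190.6]],.276))
E
python3 -m handwheel '[[-1,40,20,25,-0.033],[-1,50,25,25,-0.033],[-1,50,25,25,-0.033],[-1,50,30,25,-0.033],[-1,40,40,25,-0.033],[-1,20,50,25,-0.033],[-1,10,55,20,-0.033],[-1,10,55,0,-0.033],[-1,10,55,0,-0.033],[-1,10,55,0,-0.033]]' 60
```

```text
handle top z.26 [[0.47776351 0.2273533  0.26      ]] green cap .196 [[0.37704024 0.24123658 0.196     ]] red [[0.58652994 0.19472937 0.276     ]]
time: 1.5
eef_pos: [0.4626, -0.2067, 0.4027]
tcp_rot: [-0.002, 0.999, -0.042, 0.0]
contact_force: [1.0, -0.3, 0.1]
grip_width: 0.0918
```

```bash
python3 -m handwheel '[[-1,2,48,0,0.01],[-1,2,48,0,0.01],[-1,2,48,0,0],[-1,2,48,0,0],[-1,2,48,0,0],[-1,2,48,0,0],[-1,2,48,0,0],[-1,2,48,0,0],[-1,0,48,0,0],[-1,0,0,0,0]]' 60
python3 - <<'E'
from h import *
c=grab("wrist","w1"); print(np.round(c['world_from_camera'],3).tolist()); print(sensors.observe()['eef_pos'],sensors.observe()['dq'])
E
```

```text
time: 2.75
eef_pos: [0.4755, 0.2441, 0.4037]
tcp_rot: [-0.002, 1.0, -0.028, 0.002]
contact_force: [-1.0, -0.8, -0.0]
grip_width: 0.0923
[[-0.056, 0.956, 0.289, 0.559], [-0.998, -0.052, -0.02, 0.239], [-0.004, -0.289, 0.957, 0.557], [0.0, 0.0, 0.0, 1.0]]
[0.47632043 0.24178699 0.40365134] [ 0.03891743 -0.01771232  0.04172951  0.01429097  0.00636707  0.00423892
  0.01116323]
```

View pics/w1.png

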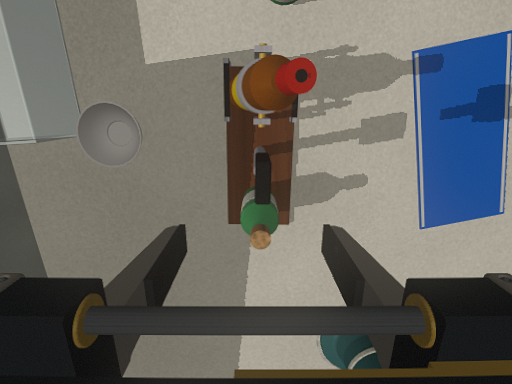

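Run:
```python
from h import *
c=grab("wrist"); im=c['image']; hsv=cv2.cvtColor(im,cv2.COLOR_RGB2HSV)
g=im.max(2); 
for r in (160,170,180,190,198):
    cols=[x for x in range(240,290) if g[r,x]<50]; print(r,cols[:1],cols[-1:], px(c,[[cols[0],r],[cols[-1]+1,r]],.26)[:,:2].round(4).tolist())
print([ (r,int(g[r,262])) for r in range(140,212,3)])
# rails lines, base edges
b=cv2.inRange(hsv,(0,90,20),(15,255,130)); b[:125]=0;b[225:]=0;b[:,:200]=0;b[:,310:]=0
for r in (140,150,200,215):
    x=np.nonzero(b[r])[0]; print('base',r,x[0],x[-1],px(c,[[x[0],r],[x[-1]+1,r]],.012)[:,:2].round(4).tolist())
```

```text
160 [254] [267] [[0.5081, 0.24], [0.5072, 0.2249]]
170 [254] [268] [[0.4971, 0.2406], [0.4962, 0.2243]]
180 [253] [268] [[0.486, 0.2424], [0.4849, 0.2248]]
190 [253] [268] [[0.4745, 0.2431], [0.4735, 0.2253]]
198 [253] [267] [[0.4652, 0.2436], [0.4642, 0.2268]]
[(140, 86), (143, 84), (146, 68), (149, 70), (152, 75), (155, 31), (158, 33), (161, 30), (164, 37), (167, 39), (170, 37), (173, 37), (176, 37), (179, 39), (182, 36), (185, 35), (188, 35), (191, 39), (194, 38), (197, 39), (200, 38), (203, 41), (206, 92), (209, 91)]
base 140 226 290 [[0.5075, 0.295], [0.5001, 0.1689]]
base 150 226 290 [[0.4882, 0.2967], [0.4807, 0.1693]]
base 200 227 288 [[0.3852, 0.3037], [0.3777, 0.1756]]
base 215 227 287 [[0.3521, 0.3066], [0.3446, 0.1784]]
```

```bash
python3 -m handwheel '[[-1,3,-4,-5,-0.01],[-1,3,-4,-20,0],[-1,0,0,-22,0],[-1,0,0,-24,0],[-1,0,0,-24,0],[-1,0,0,-24,0],[-1,0,0,-22,0],[-1,0,0,-18,0],[-1,0,0,-8,0],[-1,0,0,0,0]]' 60
python3 - <<'E'
from h import *
s=sensors.observe();print(s['eef_pos'],s['tcp_rot']); c=grab("wrist","w2")
E
```

```text
time: 4.1
eef_pos: [0.4886, 0.2116, 0.2301]
tcp_rot: [0.003, 0.999, -0.052, 0.004]
contact_force: [0.2, 0.0, 0.7]
grip_width: 0.0919
[0.48859208 0.21159872 0.23014077] [ 0.00343812  0.99860819 -0.05246132  0.00420459]
```

View pics/w2.png

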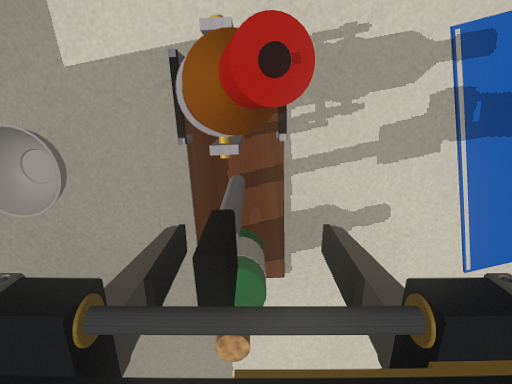

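```bash
python3 -m handwheel '[[-1,-3,10,2,0.02],[-1,-3,10,1,0.02],[-1,0,0,0,0],[-1,0,0,0,0],[-1,0,0,0,0],[-1,0,0,0,0],[-1,0,0,0,0],[-1,0,0,0,0],[-1,0,0,0,0],[-1,0,0,0,0]]' 60
python3 - <<'E'
from h import *
s=sensors.observe();print(s['eef_pos'],s['tcp_rot'],s['dq'].round(3),s['joints'].round(3))
E
```

```text
time: 5.4
eef_pos: [0.4834, 0.2337, 0.2358]
tcp_rot: [0.003, 0.999, -0.031, 0.006]
contact_force: [-0.4, 0.6, -0.9]
grip_width: 0.0918
[0.48335551 0.23369286 0.23583585] [ 0.00255842  0.99949242 -0.03110534  0.00638818] [ 0.001  0.    -0.001  0.    -0.001  0.     0.001] [-0.034  0.335 -0.588  1.852  0.231  1.012 -2.351]
```

```bash
python3 -m handwheel '[[1,0,0,0,0],[1,0,0,0,0],[1,0,0,0,0],[1,0,0,0,0],[1,0,0,0,0],[1,0,0,0,0],[1,0,0,0,0],[1,0,0,0,0],[1,0,0,0,0],[1,0,0,0,0]]' 60
cat >> h.py <<'E'
from scipy.spatial.transform import Rotation as R
def tool(s):
    r=R.from_quat(np.roll(s['tcp_rot'],-1)); M=r.as_matrix(); yaw=np.arctan2(M[1,0],M[0,0])
    up=-M[:,2]; lat=np.array([-np.sin(yaw),np.cos(yaw),0]); fw=np.array([np.cos(yaw),np.sin(yaw),0])
    return M,yaw,-up@lat,up@fw   # M, yaw, base tilt f about caddy x (+: top to -y), tilt forward
def red(c):
    im=c['image']; h=cv2.cvtColor(im,cv2.COLOR_RGB2HSV)
    m=cv2.inRange(h,(0,150,60),(6,255,255))|cv2.inRange(h,(174,150,60),(180,255,255)); m[230:]=0
    cs,_=cv2.findContours(m,0,1); k=max(cs,key=cv2.contourArea); k=cv2.convexHull(k); e=cv2.moments(k)
    return np.array([e['m10']/e['m00'],e['m01']/e['m00']]), e['m00']
E
python3 - <<'E'
from h import *
s=sensors.observe();M,y,f,g=tool(s);print(s['eef_pos'],y,f,g,s['contact_force'],s['wrist_torque'])
c=grab("wrist","w3"); print(red(c))
T=np.array(c['world_from_camera']); X=np.eye(4);X[:3,:3]=M;X[:3,3]=s['eef_pos']; print(np.round(np.linalg.inv(X)@T,4).tolist(),c['camera_matrix'],c['dist'])
E
```

```text
time: 6.65
eef_pos: [0.4834, 0.2339, 0.2358]
tcp_rot: [0.002, 0.999, -0.032, 0.006]
contact_force: [-1.2, 0.2, -0.5]
grip_width: 0.0177
[0.48339815 0.23392669 0.2358113 ] -0.06342165473649998 -0.0036891773227642074 -0.01277427142039935 [-1.16651607  0.15930177 -0.51662436] [ 0.39617159 -0.00054105 -0.09157847]
(array([318.55962639,  47.1774883 ]), 7369.5)
[[0.0001, 0.9561, 0.2929, 0.084], [1.0, -0.0001, -0.0002, 0.0], [-0.0001, 0.2929, -0.9561, -0.153], [0.0, 0.0, 0.0, 1.0]] [[276.9264726    0.         253.8292981 ]
 [  0.         276.9264726  193.74497483]
 [  0.           0.           1.        ]] [-0.01821609  0.          0.          0.          0.        ]
```

View pics/w3.png

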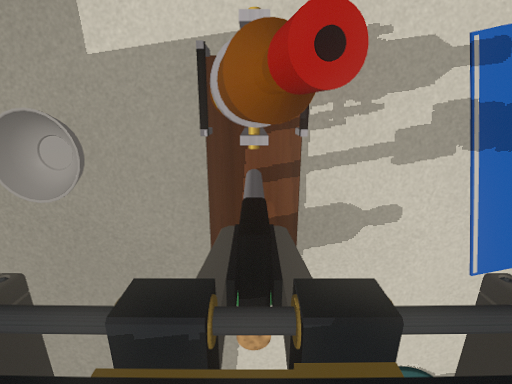

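```bash
cat > est.py <<'E'
import sys,json
from h import *
from scipy.integrate import odeint
from scipy.optimize import brentq
ML,I,K,C=0.3*.021,.0033,.046,.002
TX=np.array([[0,.9561,.2929,.084],[1,0,0,0],[0,.2929,-.9561,-.153],[0,0,0,1]])
def proj(phi,r=.14,Z=.096):
    p=np.linalg.inv(TX)@np.array([.110,r*np.sin(phi),Z-r*np.cos(phi),1]); return 253.83+276.93*p[0]/-p[2],193.74+276.93*p[1]/p[2]
def hole(c):
    im=c['image'][:200].astype(int); h=cv2.cvtColor(c['image'][:200],cv2.COLOR_RGB2HSV)
    m=cv2.inRange(h,(0,150,60),(6,255,255))|cv2.inRange(h,(174,150,60),(180,255,255))
    n,l,st,_=cv2.connectedComponentsWithStats(m); k=1+np.argmax(st[1:,4]); m=(l==k).astype(np.uint8)
    hull=np.zeros_like(m); cv2.fillConvexPoly(hull,cv2.convexHull(cv2.findNonZero(m)),1)
    d=((im.max(2)<70)&(hull>0)).astype(np.uint8); n,l,st,ce=cv2.connectedComponentsWithStats(d); k=1+np.argmax(st[1:,4])
    return ce[k],st[k,4]
def frames(n):
    o=[]
    for i in range(n):
        s=sensors.observe(); c=cams.read_camera('wrist'); M,yaw,f,g=tool(s); ce,a=hole(c)
        phi=brentq(lambda p:proj(p)[0]-ce[0],-.4,.4)
        pv=s['eef_pos']+M@[.110,0,.096]; o.append([s['time'],phi,f,*pv,yaw,*s['eef_pos'],ce[0],ce[1],a,g])
    return np.array(o)
def fit(o,g=1.0):
    al,be,ka=(ML*9.81*g-K)/I,C/I,K/I; b=ML*g/I
    r=np.roots([1,be,-al]); l1,l2=r.max(),r.min()
    t=o[:,0]-o[0,0]; y=o[:,6].mean(); n=np.array([np.sin(y),-np.cos(y)]); u=(o[:,3:5]-o[0,3:5])@n; f=o[:,2]
    F=lambda x,tt,q:[x[1],al*(x[0]-q*b*np.interp(tt,t,u))-be*x[1]+q*ka*np.interp(tt,t,f)]
    th=o[:,1]+f; w=th+b*u
    S=[odeint(F,x0,t,args=(q,)) for x0,q in(([0,0],1),([1,0],0),([0,1],0))]
    A=np.c_[S[1][:,0],S[2][:,0]]; x,*_=np.linalg.lstsq(A,w-S[0][:,0],rcond=None)
    e=S[0]+x[0]*S[1]+x[1]*S[2]; res=w-e[:,0]
    eq=-ka*f[-1]/al; z=e[-1,1]-l2*(e[-1,0]-b*u[-1]-eq)
    v=(u[-1]-u[-2])/(t[-1]-t[-2])
    return dict(th=e[-1,0]-b*u[-1],w=e[-1,1],z=z,thu=z/(l1-l2),eq=eq,v=v,l1=l1,l2=l2,b=b,d_mm=z/b/l1*1000,res=res)
if __name__=='__main__':
    o=frames(int(sys.argv[1])); r=fit(o)
    with open('log.jsonl','a') as fh: fh.write(json.dumps(o.tolist())+'\n')
    print('t %.2f th %s f %.4f g %.4f pos %s yaw %.3f hole %s'%(o[-1,0],(o[:,1]+o[:,2]).round(4),o[-1,2],o[-1,13],o[-1,7:10].round(4),o[-1,6],o[-1,10:13].round(1)))
    print({k:np.round(v,4).tolist() for k,v in r.items() if k not in('l1','l2','b')})
E
python3 -c "
from est import *
print(proj(.24),proj(0),proj(-.24))"
python3 est.py 2
```

```text
(np.float64(345.5801366069528), np.float64(33.92815279777784)) (np.float64(253.83), np.float64(30.950472404101475)) (np.float64(162.0798633930472), np.float64(33.92815279777784))
t 6.75 th [0.1926 0.196 ] f -0.0037 g -0.0128 pos [0.4834 0.234  0.2358] yaw -0.063 hole [331.3  42.8 885. ]
{'th': 0.196, 'w': 0.0899, 'z': 0.5553, 'thu': 0.1257, 'eq': 0.0108, 'v': 0.0003, 'd_mm': 152.5942, 'res': [0.0, 0.0]}
```

```bash
python3 -m handwheel '[[1,0,0,5,0],[1,0,0,8,0],[1,0,-4,10,0],[1,0,-8,10,0],[1,0,-10,10,0],[1,0,-12,6,0],[1,0,-14,3,0],[1,0,-14,0,0],[1,0,-14,0,0],[1,0,-10,0,0]]' 60; python3 est.py 3
```

```text
time: 8.05
eef_pos: [0.4803, 0.1388, 0.2878]
tcp_rot: [0.005, 0.999, -0.031, 0.003]
contact_force: [0.5, -0.1, -8.0]
grip_width: 0.0176
t 8.15 th [0.2268 0.2217 0.2208] f -0.0109 g -0.0058 pos [0.4804 0.1382 0.2878] yaw -0.064 hole [342.7  43.5 844. ]
{'th': 0.2215, 'w': 0.0008, 'z': 0.4778, 'thu': 0.1081, 'eq': 0.0317, 'v': -0.0253, 'd_mm': 131.2922, 'res': [-0.0007, 0.0015, -0.0007]}
```

Run:
```python
from h import *
a=cv2.imread('pics/w3.png'); c=grab('wrist','w4'); b=cv2.imread('pics/w4.png'); s=grab('scene')['image'][:,:,::-1]
s=cv2.resize(s[120:260,260:400],(400,400),interpolation=3)
x=np.hstack([a[0:290,130:410],b[0:290,130:410]]); x=cv2.copyMakeBorder(x,0,0,0,0,0)
cv2.imwrite('pics/cmp.png',np.hstack([cv2.resize(x[:, :],(560,290)),cv2.resize(s,(230,290))]))
```

```text
(no output)
```

View pics/cmp.png

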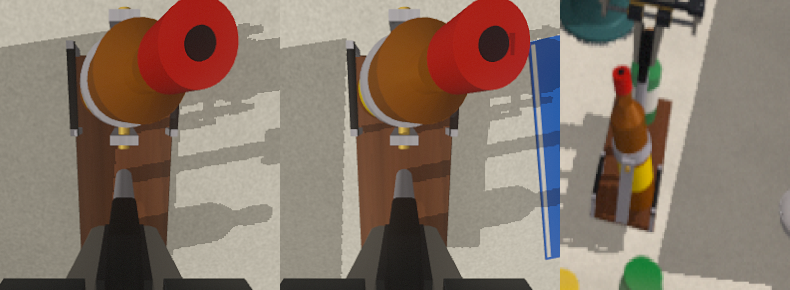

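```bash
python3 est.py 5
```

```text
t 8.50 th [0.2277 0.2279 0.2278 0.2276 0.2275] f -0.0093 g -0.0062 pos [0.4803 0.1409 0.2881] yaw -0.061 hole [344.5  43.6 842. ]
{'th': 0.2298, 'w': 0.0937, 'z': 0.6027, 'thu': 0.1364, 'eq': 0.0272, 'v': 0.003, 'd_mm': 165.6232, 'res': [-0.0022, 0.0012, 0.0023, 0.0011, -0.0023]}
```

```bash
python3 -m handwheel '[[1,0,0,0,0],[1,0,0,0,0],[1,0,0,0,0],[1,0,5,0,0],[1,0,20,0,0],[1,0,33,0,0],[1,0,33,0,0],[1,0,33,0,0],[1,0,0,0,0],[1,0,0,0,0]]' 60; python3 est.py 4
```

```text
time: 9.8
eef_pos: [0.4801, 0.2699, 0.2877]
tcp_rot: [0.004, 1.0, -0.031, 0.003]
contact_force: [-0.1, -0.8, -8.6]
grip_width: 0.0177
t 9.95 th [0.1269 0.1128 0.0985 0.0858] f -0.0076 g -0.0063 pos [0.4802 0.2696 0.288 ] yaw -0.063 hole [291.   40.8 944. ]
{'th': 0.0857, 'w': -0.2309, 'z': -0.0716, 'thu': -0.0162, 'eq': 0.0223, 'v': 0.0086, 'd_mm': -19.6745, 'res': [0.0001, -0.0001, -0.0001, 0.0001]}
```

```bash
python3 -m handwheel '[[1,0,14,0,0],[1,0,14,0,0],[1,0,0,0,0],[1,0,0,0,0],[1,0,0,0,0],[1,0,0,0,0],[1,0,0,0,0],[1,0,0,0,0],[1,0,0,0,0],[1,0,0,0,0]]' 60; python3 est.py 4
```

```text
time: 11.25
eef_pos: [0.4808, 0.2979, 0.2882]
tcp_rot: [0.004, 0.999, -0.033, 0.003]
contact_force: [0.7, -0.1, -8.6]
grip_width: 0.0176
t 11.40 th [0.0626 0.0665 0.0703 0.075 ] f -0.0084 g -0.0068 pos [0.4808 0.2979 0.2881] yaw -0.066 hole [287.1  40.7 949. ]
{'th': 0.075, 'w': 0.095, 'z': 0.2218, 'thu': 0.0502, 'eq': 0.0245, 'v': -0.0, 'd_mm': 60.9581, 'res': [-0.0, 0.0001, -0.0001, 0.0]}
```

```bash
python3 -m handwheel '[[1,0,-32,0,0],[1,0,-32,0,0],[1,0,-32,0,0],[1,0,0,0,0],[1,0,0,0,0],[1,0,0,0,0],[1,0,0,0,0],[1,0,0,0,0],[1,0,0,0,0],[1,0,0,0,0]]' 60; python3 est.py 4
```

```text
time: 12.7
eef_pos: [0.4798, 0.2032, 0.2886]
tcp_rot: [0.003, 1.0, -0.03, 0.004]
contact_force: [0.3, 0.4, -8.1]
grip_width: 0.0176
t 12.85 th [0.1135 0.1252 0.1376 0.1511] f -0.0059 g -0.0074 pos [0.4798 0.203  0.2886] yaw -0.060 hole [315.5  41.8 910. ]
{'th': 0.1511, 'w': 0.2843, 'z': 0.621, 'thu': 0.1405, 'eq': 0.0171, 'v': 0.0012, 'd_mm': 170.641, 'res': [0.0, -0.0, -0.0, 0.0]}
```

```bash
cat > ident.py <<'E'
import json,sys
from est import *
from scipy.optimize import least_squares
# rows lateral u (mm, +=caddy -y direction) per call after each burst, bursts from index 3
def run(bursts,calls,tau_free=True,use=None):
    B=[np.array(b) for b in bursts]; t0=B[0][0,0]
    y=-.062; n=np.array([np.sin(y),-np.cos(y)])
    T=[];U=[];tf=[];F=[]; data=[]
    def build(tau):
        T=[t0];U=[0.];org=B[0][0,3:5]
        for i,b in enumerate(B):
            ub=(b[:,3:5]-org)@n
            T+=list(b[:,0]);U+=list(ub)
            if i<len(calls):
                s=b[-1,0]+.05; end=(B[i+1][0,3:5]-org)@n; q=np.cumsum([0]+list(calls[i]))
                sc=(end-ub[-1])/(q[-1]/1000) if abs(q[-1])>5 else 1
                for k in range(11):
                    tt=s+.125*k+tau
                    if tt<B[i+1][0,0]-.01: T.append(tt);U.append(ub[-1]+q[k]/1000*sc)
        return np.array(T),np.array(U)
    tf=np.concatenate([b[:,0] for b in B]); F=np.concatenate([b[:,2] for b in B]); ph=np.concatenate([b[:,1] for b in B])
    fs=np.interp(tf,tf,F)
    # smooth f per burst
    fm=np.concatenate([np.full(len(b),b[:,2].mean()) for b in B])
    def sim(p):
        g,de,tau,th,w=p; al,be,ka=(ML*9.81*g-K)/I,C/I,K/I; b=ML*g/I; T,U=build(tau)
        f=lambda x,t:[x[1],al*(x[0]-b*np.interp(t,T,U))-be*x[1]+ka*(np.interp(t,tf,fm)+de)]
        return odeint(f,[th,w],tf,hmax=.02),b,np.interp(tf,T,U)
    def res(p):
        s,b,u=sim(p); th=s[:,0]-b*u
        return np.r_[(th-(ph+fm+p[1]))/.002,(p[0]-1)/.04,p[1]/.01,(p[2]-.03)/.04]
    r=least_squares(res,[1,0,.03,ph[0]+fm[0],(ph[1]-ph[0])/.05]); p=r.x; s,b,u=sim(p)
    g,de=p[:2]; al,be,ka=(ML*9.81*g-K)/I,C/I,K/I; rt=np.roots([1,be,-al]);l1,l2=rt.max(),rt.min()
    eq=-ka*(fm[-1]+de)/al; th=ph[-1]+fm[-1]+de
    z=s[-1,1]-l2*(s[-1,0]-b*u[-1]-eq)
    print('g %.3f df %.4f tau %.3f cost %.1f l1 %.2f l2 %.2f | th %.4f eq %.4f w %.4f z %.4f thu %.4f d0 %.1f mm'%(*p[:3],r.cost,l1,l2,th,eq,s[-1,1],z,z/(l1-l2),z/b/l1*1e3))
    D=z/b/l1*1e3
    for m in (1,2,3,4,5,6): print(m,'rows total %.1f'%(D*m/np.exp(-l1*(.05+p[2]+.125*(np.arange(m)+.5))).sum()),end='; ')
    print(); return p
if __name__=='__main__':
    L=[json.loads(x) for x in open('log.jsonl')]; calls=json.loads(sys.argv[1]); L=L[-(len(calls)+1):]
    run(L,calls)
E
python3 ident.py '[[-14,-14,0,0,0,0,0,0,0,0],[32,32,32,0,0,0,0,0,0,0]]'
```

```text
g 1.016 df 0.0014 tau 0.057 cost 76.3 l1 1.97 l2 -2.58 | th 0.1525 eq 0.0122 w 0.2928 z 0.6540 thu 0.1437 d0 171.0 mm
1 rows total 238.8; 2 rows total 268.1; 3 rows total 299.5; 4 rows total 332.9; 5 rows total 368.2; 6 rows total 405.4;
```

```bash
python3 -m handwheel '[[1,0,0,0,0],[1,0,0,0,0],[1,0,0,0,0],[1,0,0,0,0],[1,0,0,0,0],[1,0,0,0,0],[1,0,0,0,0],[1,0,0,0,0],[1,0,-20,0,0],[1,0,-20,0,0]]' 60; python3 est.py 6
python3 - <<'E'
import json,numpy as np
o=np.array(json.loads(open('log.jsonl').readlines()[-1])); print(o[:,[0,8,2,4]].round(4).tolist())
E
```

```text
time: 14.15
eef_pos: [0.4796, 0.1641, 0.2888]
tcp_rot: [0.002, 1.0, -0.028, 0.004]
contact_force: [-0.2, -0.3, -9.4]
grip_width: 0.0178
t 14.40 th [0.186  0.1888 0.2052 0.2256 0.2331 0.2337] f -0.0031 g -0.0081 pos [0.4796 0.1654 0.289 ] yaw -0.057 hole [344.5  43.6 843. ]
{'th': 0.2449, 'w': 0.3077, 'z': 0.9, 'thu': 0.2037, 'eq': 0.0091, 'v': -0.0144, 'd_mm': 247.3099, 'res': [-0.0061, -0.0016, 0.0046, 0.0111, 0.0038, -0.0112]}
[[14.15, 0.1641, -0.0043, 0.1575], [14.2, 0.1607, -0.0076, 0.1534], [14.25, 0.1618, -0.0065, 0.1545], [14.3, 0.1636, -0.0045, 0.1566], [14.35, 0.1648, -0.0034, 0.158], [14.4, 0.1654, -0.0031, 0.1588]]
```

```bash
cp log.jsonl all.jsonl; sed -n 4,6p all.jsonl > log.jsonl; sed -i 's|(p\[2\]-.03)/.04|(p[2]-.005)/.01|; s|p\[1\]/.01,|p[1]/.02,|; s|\[1,0,.03,|[1,0,.005,|' ident.py; sed -i "s|    print(); return p|    print(); print(((s[:,0]-b*u)-(ph+fm+p[1])).round(4)); return p|" ident.py
wc -l log.jsonl; python3 ident.py '[[-14,-14,0,0,0,0,0,0,0,0],[32,32,32,0,0,0,0,0,0,0]]'; cp all.jsonl log.jsonl; python3 -c "
import json
for l in open('all.jsonl'): o=json.loads(l); print([ (round(r[0],2),round(r[1],4),round(r[2],4),round(r[4],4)) for r in o])"
```

```text
3 log.jsonl
g 1.010 df 0.0051 tau 0.027 cost 9.3 l1 1.95 l2 -2.55 | th 0.1562 eq 0.0022 w 0.3187 z 0.7166 thu 0.1592 d0 190.9 mm
1 rows total 250.8; 2 rows total 281.1; 3 rows total 313.6; 4 rows total 348.2; 5 rows total 384.8; 6 rows total 423.3; 
[ 0.0028  0.0013 -0.0017 -0.0046 -0.001  -0.0001  0.0015  0.0029 -0.0021
 -0.001   0.0003  0.0019]
[(6.7, 0.1963, -0.0037, 0.2266), (6.75, 0.1997, -0.0037, 0.2266)]
[(8.05, 0.2369, -0.0101, 0.1308), (8.1, 0.2335, -0.0118, 0.1288), (8.15, 0.2317, -0.0109, 0.1301)]
[(8.3, 0.2365, -0.0088, 0.1333), (8.35, 0.2368, -0.0089, 0.1335), (8.4, 0.2369, -0.0091, 0.1335), (8.45, 0.2368, -0.0092, 0.1334), (8.5, 0.2369, -0.0093, 0.1332)]
[(9.8, 0.1352, -0.0083, 0.2622), (9.85, 0.1199, -0.0071, 0.2628), (9.9, 0.1058, -0.0073, 0.2623), (9.95, 0.0934, -0.0076, 0.2619)]
[(11.25, 0.071, -0.0084, 0.2898), (11.3, 0.0749, -0.0084, 0.2898), (11.35, 0.0787, -0.0084, 0.2898), (11.4, 0.0834, -0.0084, 0.2898)]
[(12.7, 0.1194, -0.0059, 0.196), (12.75, 0.131, -0.0058, 0.196), (12.8, 0.1434, -0.0059, 0.1958), (12.85, 0.157, -0.0059, 0.1958)]
[(14.15, 0.1903, -0.0043, 0.1575), (14.2, 0.1963, -0.0076, 0.1534), (14.25, 0.2117, -0.0065, 0.1545), (14.3, 0.2302, -0.0045, 0.1566), (14.35, 0.2365, -0.0034, 0.158), (14.4, 0.2368, -0.0031, 0.1588)]
```

```bash
python3 -m handwheel '[[1,0,0,0,0],[1,0,0,0,0],[1,0,0,0,0],[1,0,0,0,0],[1,0,20,0,0],[1,0,35,0,0],[1,0,35,0,0],[1,0,35,0,0],[1,0,0,0,0],[1,0,0,0,0]]' 60; python3 est.py 4
```

```text
time: 15.7
eef_pos: [0.4798, 0.2943, 0.2884]
tcp_rot: [0.002, 1.0, -0.029, 0.004]
contact_force: [-1.1, -1.1, -7.6]
grip_width: 0.0174
t 15.85 th [0.1259 0.1112 0.0971 0.0843] f -0.0026 g -0.0078 pos [0.4798 0.2943 0.2888] yaw -0.059 hole [288.5  40.8 937. ]
{'th': 0.0842, 'w': -0.232, 'z': -0.0397, 'thu': -0.009, 'eq': 0.0077, 'v': 0.0062, 'd_mm': -10.9164, 'res': [0.0002, -0.0003, 0.0, 0.0001]}
```

```bash
python3 -m handwheel '[[1,0,3,0,0],[1,0,0,0,0],[1,0,0,0,0],[1,0,0,0,0],[1,0,0,0,0],[1,0,0,0,0],[1,0,0,0,0],[1,0,0,0,0],[1,0,0,0,0],[1,0,0,0,0]]' 60; python3 est.py 3
sed -i 's/-(ph+fm+p\[1\])/-(ph+fm)/g; s/th=ph\[-1\]+fm\[-1\]+de/th=ph[-1]+fm[-1]/' ident.py
python3 ident.py '[[-3,0,0,0,0,0,0,0,0,0]]'
```

```text
time: 17.15
eef_pos: [0.4804, 0.2959, 0.289]
tcp_rot: [0.002, 1.0, -0.031, 0.004]
contact_force: [-0.4, 0.2, -8.3]
grip_width: 0.0178
t 17.25 th [-0.0645 -0.0725 -0.0811] f -0.0033 g -0.0085 pos [0.4804 0.2959 0.289 ] yaw -0.061 hole [222.8  40.5 935. ]
{'th': -0.0811, 'w': -0.1815, 'z': -0.4092, 'thu': -0.0926, 'eq': 0.0096, 'v': -0.0005, 'd_mm': -112.4575, 'res': [0.0, -0.0, 0.0]}
g 1.006 df 0.0007 tau 0.005 cost 0.2 l1 1.93 l2 -2.54 | th -0.0811 eq 0.0074 w -0.1771 z -0.4010 thu -0.0898 d0 -108.2 mm
1 rows total -135.7; 2 rows total -152.0; 3 rows total -169.4; 4 rows total -188.0; 5 rows total -207.6; 6 rows total -228.2; 
[-0.0006  0.0007  0.0002 -0.0002 -0.0003 -0.      0.0002]
```

```bash
python3 -m handwheel '[[1,0,0,0,0],[1,0,0,0,0],[1,0,0,0,0],[1,0,0,0,0],[1,0,-20,0,0],[1,0,-38,0,0],[1,0,-38,0,0],[1,0,-38,0,0],[1,0,0,0,0],[1,0,0,0,0]]' 60; python3 est.py 4
```

```text
time: 18.55
eef_pos: [0.4797, 0.1595, 0.2897]
tcp_rot: [0.001, 1.0, -0.029, 0.005]
contact_force: [-0.4, 0.6, -8.6]
grip_width: 0.0175
t 18.70 th [-0.1217 -0.1059 -0.0895 -0.0751] f -0.0024 g -0.0093 pos [0.4796 0.1597 0.2894] yaw -0.057 hole [224.8  40.5 934. ]
{'th': -0.0751, 'w': 0.2595, 'z': 0.0532, 'thu': 0.012, 'eq': 0.007, 'v': -0.0085, 'd_mm': 14.6147, 'res': [0.0, -0.0001, 0.0001, -0.0]}
```

```bash
python3 -m handwheel '[[1,0,-11,0,0],[1,0,-10,0,0],[1,0,0,0,0],[1,0,0,0,0],[1,0,0,0,0],[1,0,0,0,0],[1,0,0,0,0],[1,0,0,0,0],[1,0,0,0,0],[1,0,0,0,0]]' 60; python3 est.py 4;python3 ident.py '[[11,10,0,0,0,0,0,0,0,0]]'
```

```text
time: 20.0
eef_pos: [0.4793, 0.1388, 0.2892]
tcp_rot: [0.001, 1.0, -0.027, 0.004]
contact_force: [0.4, -0.0, -9.5]
grip_width: 0.0176
t 20.15 th [0.0144 0.0167 0.0191 0.0216] f -0.0017 g -0.0088 pos [0.4793 0.1388 0.2892] yaw -0.055 hole [263.2  40.1 947. ]
{'th': 0.0215, 'w': 0.0509, 'z': 0.0924, 'thu': 0.0209, 'eq': 0.005, 'v': 0.0008, 'd_mm': 25.3991, 'res': [0.0, -0.0, -0.0, 0.0]}
g 0.996 df 0.0017 tau 0.005 cost 0.1 l1 1.89 l2 -2.50 | th 0.0216 eq 0.0000 w 0.0543 z 0.1083 thu 0.0247 d0 30.1 mm
1 rows total 37.6; 2 rows total 42.1; 3 rows total 46.8; 4 rows total 51.8; 5 rows total 57.1; 6 rows total 62.7; 
[ 0.0003 -0.0006 -0.0003  0.0006 -0.0002 -0.0001  0.0001  0.0001]
```

```bash
python3 -m handwheel '[[1,0,-20,0,0],[1,0,-20,0,0],[1,0,0,0,0],[1,0,0,0,0],[1,0,0,0,0],[1,0,0,0,0],[1,0,0,0,0],[1,0,0,0,0],[1,0,0,0,0],[1,0,0,0,0]]' 60; python3 est.py 4;python3 ident.py '[[11,10,0,0,0,0,0,0,0,0],[20,20,0,0,0,0,0,0,0,0]]'; python3 ident.py '[[20,20,0,0,0,0,0,0,0,0]]'
```

```text
time: 21.45
eef_pos: [0.4791, 0.1014, 0.2895]
tcp_rot: [-0.0, 1.0, -0.025, 0.005]
contact_force: [0.5, 0.4, -8.7]
grip_width: 0.0172
t 21.60 th [0.0296 0.0335 0.0376 0.0423] f 0.0005 g -0.0093 pos [0.4791 0.1014 0.2895] yaw -0.050 hole [270.6  40.3 943. ]
{'th': 0.0422, 'w': 0.0948, 'z': 0.2044, 'thu': 0.0463, 'eq': -0.0014, 'v': 0.0004, 'd_mm': 56.1771, 'res': [0.0, 0.0, -0.0001, 0.0001]}
g 1.007 df 0.0036 tau 0.006 cost 0.6 l1 1.94 l2 -2.54 | th 0.0423 eq -0.0115 w 0.1091 z 0.2476 thu 0.0553 d0 66.5 mm
1 rows total 83.6; 2 rows total 93.6; 3 rows total 104.4; 4 rows total 115.9; 5 rows total 128.0; 6 rows total 140.7; 
[ 0.0008 -0.0005 -0.0005  0.     -0.0008 -0.0003  0.0003  0.0009 -0.0008
 -0.0004  0.0003  0.0007]
g 0.991 df 0.0038 tau 0.005 cost 0.3 l1 1.87 l2 -2.47 | th 0.0423 eq -0.0130 w 0.1080 z 0.2464 thu 0.0568 d0 69.8 mm
1 rows total 87.0; 2 rows total 97.1; 3 rows total 107.9; 4 rows total 119.4; 5 rows total 131.5; 6 rows total 144.2; 
[-0.0006 -0.0002  0.0003  0.0007 -0.0008 -0.0004  0.0003  0.0007]
```

```bash
python3 -m handwheel '[[1,0,-25,0,0],[1,0,-25,0,0],[1,0,-25,0,0],[1,0,-25,0,0],[1,0,-24,0,0],[1,0,-23,0,0],[1,0,0,0,0],[1,0,0,0,0],[1,0,0,0,0],[1,0,0,0,0]]' 60; python3 est.py 4;python3 ident.py '[[20,20,0,0,0,0,0,0,0,0],[25,25,25,25,24,23,0,0,0,0]]'; python3 ident.py '[[25,25,25,25,24,23,0,0,0,0]]'
```

```text
time: 22.9
eef_pos: [0.4789, -0.0474, 0.2898]
tcp_rot: [-0.001, 1.0, -0.023, 0.005]
contact_force: [-0.3, -0.1, -8.8]
grip_width: 0.0178
t 23.05 th [-0.1128 -0.1195 -0.1279 -0.1373] f 0.0019 g -0.0105 pos [ 0.4789 -0.0477  0.2898] yaw -0.046 hole [198.9  41.3 919. ]
{'th': -0.1374, 'w': -0.195, 'z': -0.5263, 'thu': -0.1191, 'eq': -0.0055, 'v': 0.0041, 'd_mm': -144.622, 'res': [0.0, 0.0, -0.0001, 0.0]}
g 0.987 df 0.0075 tau 0.010 cost 4.5 l1 1.85 l2 -2.46 | th -0.1372 eq -0.0293 w -0.1471 z -0.4056 thu -0.0942 d0 -116.4 mm
1 rows total -146.0; 2 rows total -162.8; 3 rows total -180.7; 4 rows total -199.7; 5 rows total -219.8; 6 rows total -241.0; 
[ 0.0012  0.0002 -0.0006 -0.0013 -0.0018 -0.0005  0.0012  0.0027 -0.003
 -0.0013  0.0006  0.0027]
g 1.042 df 0.0118 tau 0.008 cost 2.7 l1 2.08 l2 -2.68 | th -0.1372 eq -0.0346 w -0.1638 z -0.4343 thu -0.0913 d0 -105.2 mm
1 rows total -135.2; 2 rows total -152.6; 3 rows total -171.4; 4 rows total -191.4; 5 rows total -212.6; 6 rows total -234.9; 
[-0.0013 -0.0006  0.0007  0.002  -0.0021 -0.0008  0.0005  0.0018]
```

```bash
python3 -m handwheel '[[1,0,54,0,0],[1,0,54,0,0],[1,0,54,0,0],[1,0,25,0,0],[1,0,0,0,0],[1,0,0,0,0],[1,0,0,0,0],[1,0,0,0,0],[1,0,0,0,0],[1,0,0,0,0]]' 60; python3 est.py 4
```

```text
time: 24.35
eef_pos: [0.4794, 0.1393, 0.2902]
tcp_rot: [0.0, 1.0, -0.028, 0.006]
contact_force: [-0.3, -1.0, -8.2]
grip_width: 0.0175
t 24.50 th [-0.2348 -0.2349 -0.2347 -0.2346] f 0.0002 g -0.0129 pos [0.4793 0.1396 0.2902] yaw -0.056 hole [163.9  43.3 837. ]
{'th': -0.2359, 'w': -0.0857, 'z': -0.6768, 'thu': -0.1532, 'eq': -0.0006, 'v': -0.0042, 'd_mm': -185.9867, 'res': [0.0013, -0.0014, -0.0013, 0.0014]}
```

```bash
sed -i 's/    y=-.062; n=/    y=B[0][0,6]; n=/' ident.py; python3 -m handwheel '[[1,0,4,0,0.01],[1,0,8,0,0.02],[1,0,11,0,0.025],[1,0,13,0,0.025],[1,0,14,0,0.03],[1,0,14,0,0.03],[1,0,12,0,0.025],[1,0,9,0,0.02],[1,0,6,0,0.01],[1,0,0,0,0.005]]' 60; python3 est.py 3
```

```text
time: 25.8
eef_pos: [0.4788, 0.239, 0.2901]
tcp_rot: [-0.001, 0.997, 0.081, 0.006]
contact_force: [0.1, -0.1, -8.7]
grip_width: 0.0182
t 25.90 th [-0.2324 -0.2329 -0.2335] f 0.0011 g -0.0124 pos [0.4789 0.2381 0.29  ] yaw 0.160 hole [163.9  43.3 837. ]
{'th': -0.234, 'w': -0.0442, 'z': -0.6239, 'thu': -0.1412, 'eq': -0.0032, 'v': 0.0103, 'd_mm': -171.4484, 'res': [0.0004, -0.0008, 0.0004]}
```

```bash
python3 -m handwheel '[[1,0,0,0,0],[1,0,0,0,0],[1,0,0,0,0],[1,0,0,0,0],[1,0,-20,0,0],[1,0,-35,0,0],[1,0,-35,0,0],[1,0,-35,0,0],[1,0,0,0,0],[1,0,0,0,0]]' 60; python3 est.py 4
```

```text
time: 27.2
eef_pos: [0.4788, 0.1095, 0.2908]
tcp_rot: [-0.001, 0.997, 0.08, 0.007]
contact_force: [0.1, 1.1, -8.1]
grip_width: 0.0178
t 27.35 th [-0.1338 -0.1205 -0.1073 -0.0958] f 0.0010 g -0.0139 pos [0.4787 0.1097 0.2905] yaw 0.161 hole [215.3  40.8 925. ]
{'th': -0.0959, 'w': 0.2007, 'z': -0.0327, 'thu': -0.0074, 'eq': -0.003, 'v': -0.0073, 'd_mm': -8.9964, 'res': [0.0, -0.0001, 0.0, 0.0]}
```

```bash
python3 -m handwheel '[[1,0,10,0,0],[1,0,0,0,0],[1,0,0,0,0],[1,0,0,0,0],[1,0,0,0,0],[1,0,0,0,0],[1,0,0,0,0],[1,0,0,0,0],[1,0,0,0,0],[1,0,0,0,0]]' 60; python3 est.py 4;python3 ident.py '[[-10,0,0,0,0,0,0,0,0,0]]'
```

```text
time: 28.65
eef_pos: [0.4785, 0.1219, 0.2904]
tcp_rot: [-0.001, 0.997, 0.082, 0.007]
contact_force: [-0.1, -0.2, -8.7]
grip_width: 0.0176
t 28.80 th [-0.0116 -0.0117 -0.0117 -0.012 ] f 0.0016 g -0.0136 pos [0.4785 0.1219 0.2904] yaw 0.164 hole [248.4  40.2 949. ]
{'th': -0.012, 'w': -0.0052, 'z': -0.0236, 'thu': -0.0054, 'eq': -0.0047, 'v': -0.0, 'd_mm': -6.498, 'res': [0.0, -0.0, 0.0001, -0.0]}
g 1.010 df -0.0010 tau 0.005 cost 0.2 l1 1.95 l2 -2.55 | th -0.0120 eq -0.0018 w -0.0139 z -0.0413 thu -0.0092 d0 -11.0 mm
1 rows total -13.8; 2 rows total -15.5; 3 rows total -17.3; 4 rows total -19.2; 5 rows total -21.2; 6 rows total -23.4; 
[ 0.0007 -0.0002 -0.0003 -0.0003  0.0006  0.0003 -0.0002 -0.0006]
```

```bash
python3 -m handwheel '[[1,0,27,0,0],[1,0,0,0,0],[1,0,0,0,0],[1,0,0,0,0],[1,0,0,0,0],[1,0,-25,0,0],[1,0,-25,0,0],[1,0,-25,0,0],[1,0,-25,0,0],[1,0,0,0,0]]' 60; python3 est.py 4;python3 ident.py '[[-27,0,0,0,0,25,25,25,25,0]]'
```

```text
time: 30.1
eef_pos: [0.4786, 0.0443, 0.2905]
tcp_rot: [-0.001, 0.997, 0.08, 0.007]
contact_force: [0.5, -0.0, -9.0]
grip_width: 0.0178
t 30.25 th [-0.0839 -0.0782 -0.074  -0.0725] f 0.0027 g -0.0151 pos [0.4785 0.0479 0.2907] yaw 0.165 hole [223.8  40.6 932. ]
{'th': -0.0724, 'w': -0.0028, 'z': -0.1653, 'thu': -0.0374, 'eq': -0.0077, 'v': -0.0154, 'd_mm': -45.418, 'res': [0.0, -0.0001, 0.0002, -0.0001]}
g 1.000 df 0.0005 tau 0.006 cost 0.9 l1 1.91 l2 -2.51 | th -0.0733 eq -0.0071 w -0.0344 z -0.2043 thu -0.0462 d0 -56.2 mm
1 rows total -70.3; 2 rows total -78.7; 3 rows total -87.6; 4 rows total -97.0; 5 rows total -107.1; 6 rows total -117.6; 
[ 0.001   0.0003 -0.0005 -0.0011  0.0013  0.001  -0.0003 -0.0015]
```

```bash
python3 -m handwheel '[[1,0,44,0,0],[1,0,44,0,0],[1,0,0,0,0],[1,0,0,0,0],[1,0,0,0,0],[1,0,0,0,0],[1,0,-30,0,0],[1,0,-30,0,0],[1,0,-30,0,0],[1,0,-30,0,0]]' 60; python3 est.py 4;python3 ident.py '[[-44,-44,0,0,0,0,30,30,30,30]]'
```

```text
time: 31.55
eef_pos: [0.4778, 0.0181, 0.2913]
tcp_rot: [-0.003, 0.996, 0.085, 0.008]
contact_force: [0.6, 0.2, -8.5]
grip_width: 0.0174
t 31.70 th [-0.061  -0.0646 -0.0514 -0.0365] f 0.0039 g -0.0167 pos [0.4778 0.017  0.2911] yaw 0.167 hole [237.6  40.3 929. ]
{'th': -0.0369, 'w': 0.1594, 'z': 0.0949, 'thu': 0.0215, 'eq': -0.0112, 'v': -0.0607, 'd_mm': 26.0734, 'res': [0.0004, -0.0005, -0.0004, 0.0004]}
g 1.004 df -0.0013 tau 0.018 cost 14.4 l1 1.92 l2 -2.53 | th -0.0379 eq -0.0031 w 0.0739 z -0.0265 thu -0.0060 d0 -7.2 mm
1 rows total -9.3; 2 rows total -10.4; 3 rows total -11.5; 4 rows total -12.8; 5 rows total -14.1; 6 rows total -15.5; 
[-0.0014 -0.0004 -0.0005 -0.0007  0.0087  0.0006 -0.0021 -0.0049]
```

```bash
python3 est.py 3
```

```text
t 31.85 th [-0.025  -0.0147 -0.0056] f 0.0053 g -0.0174 pos [0.4779 0.0204 0.2913] yaw 0.172 hole [249.5  40.3 939. ]
{'th': -0.0056, 'w': 0.1544, 'z': 0.1788, 'thu': 0.0405, 'eq': -0.0153, 'v': -0.0122, 'd_mm': 49.1233, 'res': [0.0, -0.0001, 0.0]}
```

```bash
python3 -m handwheel '[[1,0,0,0,0],[1,0,-10,0,-0.01],[1,1,-18,0,0],[1,1,-26,0,0],[1,1,-26,0,0],[1,1,-25,0,0],[1,0,-25,0,0],[1,0,-25,0,0],[1,0,-23,0,0],[1,0,0,0,0]]' 60; python3 est.py 4;python3 ident.py '[[0,10,18,26,26,25,25,25,23,0]]'
```

```text
time: 33.15
eef_pos: [0.4806, -0.1663, 0.2909]
tcp_rot: [-0.002, 0.997, 0.082, 0.008]
contact_force: [-0.5, 1.5, -7.9]
grip_width: 0.0179
t 33.30 th [-0.1099 -0.1034 -0.0987 -0.0966] f 0.0045 g -0.0168 pos [ 0.4811 -0.1626  0.2911] yaw 0.168 hole [213.6  40.9 940. ]
{'th': -0.0965, 'w': 0.0027, 'z': -0.207, 'thu': -0.0469, 'eq': -0.0131, 'v': -0.0167, 'd_mm': -56.888, 'res': [0.0, -0.0001, 0.0001, -0.0]}
g 0.980 df 0.0017 tau 0.007 cost 1.8 l1 1.82 l2 -2.43 | th -0.0972 eq -0.0174 w -0.0206 z -0.2174 thu -0.0512 d0 -63.8 mm
1 rows total -79.4; 2 rows total -88.4; 3 rows total -98.0; 4 rows total -108.1; 5 rows total -118.9; 6 rows total -130.2; 
[-0.0022  0.0002  0.002   0.0011  0.0009 -0.0003 -0.0014]
```

```bash
python3 -m handwheel '[[1,0,49,0,0],[1,0,49,0,0],[1,0,0,0,0],[1,0,0,0,0],[1,0,0,0,0],[1,0,-20,0,0],[1,0,-20,0,0],[1,0,-20,0,0],[1,0,-20,0,0],[1,0,0,0,0]]' 60; python3 est.py 4;python3 ident.py '[[-49,-49,0,0,0,20,20,20,20,0]]'
```

```text
time: 34.6
eef_pos: [0.4805, -0.1459, 0.2915]
tcp_rot: [-0.002, 0.996, 0.083, 0.009]
contact_force: [-0.4, 0.3, -7.8]
grip_width: 0.0178
t 34.75 th [-0.0769 -0.0731 -0.0702 -0.0696] f 0.0045 g -0.0188 pos [ 0.4808 -0.1425  0.2916] yaw 0.171 hole [224.2  40.6 949. ]
{'th': -0.0694, 'w': -0.0203, 'z': -0.1617, 'thu': -0.0366, 'eq': -0.0132, 'v': -0.0169, 'd_mm': -44.4285, 'res': [-0.0, -0.0, 0.0002, -0.0001]}
g 0.993 df -0.0037 tau -0.000 cost 4.5 l1 1.88 l2 -2.48 | th -0.0701 eq -0.0010 w -0.0821 z -0.2626 thu -0.0602 d0 -73.7 mm
1 rows total -91.1; 2 rows total -101.7; 3 rows total -113.1; 4 rows total -125.1; 5 rows total -137.9; 6 rows total -151.3; 
[-0.0005  0.0001 -0.0005 -0.0013  0.0039  0.0019 -0.0009 -0.0036]
```

```bash
python3 -m handwheel '[[1,0,45,0,-0.01],[1,0,45,0,0],[1,0,0,0,0],[1,0,0,0,0],[1,0,-21,0,0],[1,0,-21,0,0],[1,0,-21,0,0],[1,0,-21,0,0],[1,0,0,0,0],[1,0,0,0,0]]' 60; python3 est.py 4;python3 ident.py '[[-45,-45,0,0,21,21,21,21,0,0]]'
```

```text
time: 36.05
eef_pos: [0.4803, -0.1359, 0.2921]
tcp_rot: [-0.003, 0.997, 0.081, 0.01]
contact_force: [-0.1, 0.2, -9.0]
grip_width: 0.0175
t 36.20 th [-0.0312 -0.0281 -0.0244 -0.021 ] f 0.0042 g -0.0207 pos [ 0.4804 -0.1357  0.2922] yaw 0.163 hole [243.7  40.2 952. ]
{'th': -0.0209, 'w': 0.0574, 'z': 0.0355, 'thu': 0.008, 'eq': -0.0122, 'v': -0.0057, 'd_mm': 9.7518, 'res': [-0.0001, 0.0002, 0.0, -0.0001]}
g 1.050 df -0.0048 tau 0.007 cost 6.6 l1 2.11 l2 -2.72 | th -0.0209 eq 0.0013 w -0.0031 z -0.0738 thu -0.0153 d0 -17.4 mm
1 rows total -22.5; 2 rows total -25.4; 3 rows total -28.6; 4 rows total -32.0; 5 rows total -35.6; 6 rows total -39.3; 
[-0.0007  0.0003  0.     -0.0004  0.0052  0.0015 -0.0012 -0.0039]
```

```bash
python3 -m handwheel '[[1,0,-10,0,0],[1,0,0,0,0],[1,0,0,0,0],[1,0,0,0,0],[1,0,0,0,0],[1,0,0,0,0],[1,0,0,0,0],[1,0,0,0,0],[1,0,0,0,0],[1,0,0,0,0]]' 60; python3 est.py 3;python3 ident.py '[[10,0,0,0,0,0,0,0,0,0]]'
```

```text
time: 37.5
eef_pos: [0.4806, -0.1453, 0.2923]
tcp_rot: [-0.003, 0.997, 0.082, 0.01]
contact_force: [0.2, -0.4, -8.3]
grip_width: 0.0177
t 37.60 th [0.0103 0.0128 0.0158] f 0.0043 g -0.0209 pos [ 0.4806 -0.1453  0.2923] yaw 0.165 hole [258.5  40.2 955. ]
{'th': 0.0158, 'w': 0.0604, 'z': 0.1315, 'thu': 0.0298, 'eq': -0.0125, 'v': -0.0001, 'd_mm': 36.128, 'res': [0.0, -0.0001, 0.0]}
g 1.000 df 0.0005 tau 0.005 cost 0.1 l1 1.91 l2 -2.51 | th 0.0158 eq -0.0138 w 0.0601 z 0.1346 thu 0.0305 d0 37.0 mm
1 rows total 46.2; 2 rows total 51.7; 3 rows total 57.6; 4 rows total 63.8; 5 rows total 70.4; 6 rows total 77.4; 
[ 0.0003 -0.0004 -0.0002  0.0003  0.      0.     -0.    ]
```

```bash
python3 -m handwheel '[[1,0,-27,0,0],[1,0,-26,0,0],[1,0,0,0,0],[1,0,0,0,0],[1,0,0,0,0],[1,0,0,0,0],[1,0,0,0,0],[1,0,0,0,0],[1,0,0,0,0],[1,0,0,0,0]]' 60; python3 est.py 3;python3 ident.py '[[27,26,0,0,0,0,0,0,0,0]]'
```

```text
time: 38.9
eef_pos: [0.4811, -0.1961, 0.2925]
tcp_rot: [-0.004, 0.996, 0.085, 0.01]
contact_force: [-0.4, -0.3, -7.9]
grip_width: 0.0176
t 39.00 th [-0.0005  0.0017  0.004 ] f 0.0056 g -0.0215 pos [ 0.4811 -0.1961  0.2925] yaw 0.170 hole [253.2  40.2 961. ]
{'th': 0.004, 'w': 0.0476, 'z': 0.0987, 'thu': 0.0223, 'eq': -0.0163, 'v': 0.0001, 'd_mm': 27.1088, 'res': [-0.0, 0.0, -0.0]}
g 0.994 df 0.0034 tau 0.005 cost 0.3 l1 1.88 l2 -2.49 | th 0.0039 eq -0.0267 w 0.0661 z 0.1443 thu 0.0330 d0 40.4 mm
1 rows total 50.5; 2 rows total 56.4; 3 rows total 62.7; 4 rows total 69.4; 5 rows total 76.5; 6 rows total 83.9; 
[-0.0007  0.0001  0.0008 -0.0009 -0.0001  0.0008]
```

```bash
python3 -m handwheel '[[1,0,-12,0,-0.08],[1,0,-12,0,-0.08],[1,0,0,0,0],[1,0,0,0,0],[1,0,0,0,0],[1,0,0,0,0],[1,0,0,0,0],[1,0,0,0,0],[1,0,0,0,0],[1,0,0,0,0]]' 60; python3 est.py 3;python3 ident.py '[[20,20,0,0,0,0,0,0,0,0]]'
```

```text
time: 40.3
eef_pos: [0.4813, -0.2184, 0.2924]
tcp_rot: [-0.003, 1.0, 0.006, 0.011]
contact_force: [0.0, 0.3, -9.3]
grip_width: 0.0174
t 40.40 th [-0.0215 -0.0214 -0.0212] f 0.0068 g -0.0214 pos [ 0.4813 -0.2184  0.2924] yaw 0.011 hole [242.6  40.2 951. ]
{'th': -0.0213, 'w': 0.0032, 'z': -0.0007, 'thu': -0.0002, 'eq': -0.0197, 'v': 0.0002, 'd_mm': -0.1997, 'res': [0.0, -0.0, 0.0]}
g 0.997 df 0.0028 tau 0.005 cost 0.3 l1 1.89 l2 -2.50 | th -0.0212 eq -0.0280 w 0.0198 z 0.0385 thu 0.0088 d0 10.7 mm
1 rows total 13.4; 2 rows total 14.9; 3 rows total 16.6; 4 rows total 18.4; 5 rows total 20.3; 6 rows total 22.3; 
[-0.0006  0.      0.0007 -0.0008 -0.0001  0.0007]
```

```bash
python3 -m handwheel '[[1,0,0,0,-0.09],[1,0,0,0,0],[1,0,0,0,0],[1,0,0,0,0],[1,0,0,0,0],[1,0,0,0,0],[1,0,17,0,0],[1,0,17,0,0],[1,0,17,0,0],[1,0,0,0,0]]' 60; python3 est.py 3
python3 - <<'E'
from h import *
c=grab("top","t2"); im=c['image']; hsv=cv2.cvtColor(im,cv2.COLOR_RGB2HSV)
cv2.imwrite('pics/t2z.png',cv2.resize(im[150:290,220:360],(560,560),interpolation=3)[:,:,::-1])
E
```

```text
time: 41.7
eef_pos: [0.4812, -0.1616, 0.2925]
tcp_rot: [-0.004, 0.999, -0.037, 0.011]
contact_force: [-0.3, -0.2, -8.1]
grip_width: 0.0177
t 41.80 th [ 0.0013 -0.0061 -0.0127] f 0.0067 g -0.0215 pos [ 0.4811 -0.1641  0.2925] yaw -0.077 hole [246.1  40.2 961. ]
{'th': -0.0127, 'w': -0.0785, 'z': -0.0619, 'thu': -0.014, 'eq': -0.0194, 'v': 0.0278, 'd_mm': -16.9984, 'res': [0.0, -0.0, 0.0]}
```

View pics/t2z.png

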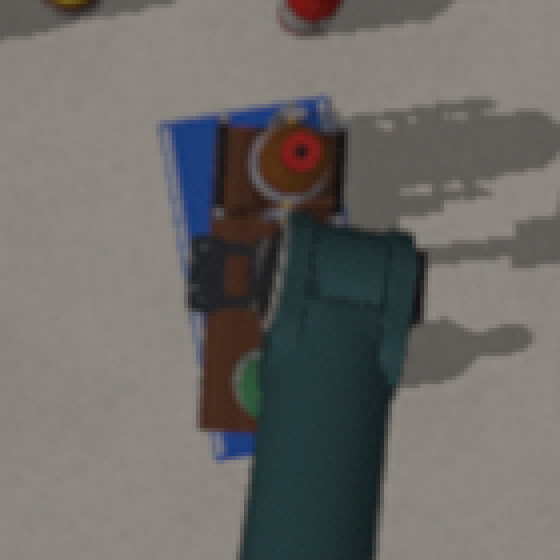

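```bash
python3 -m handwheel '[[1,0,0,0,0.10],[1,0,0,0,0.10],[1,0,0,0,0],[1,0,0,0,0],[1,0,0,0,0],[1,0,0,0,0],[1,0,0,0,0],[1,0,0,0,0],[1,0,0,0,0],[1,0,0,0,0]]' 60; python3 est.py 3;python3 ident.py '[[-11,-11,0,0,0,0,0,0,0,0]]'
```

```text
time: 43.15
eef_pos: [0.4806, -0.1682, 0.2922]
tcp_rot: [-0.004, 0.998, 0.059, 0.01]
contact_force: [0.4, 0.3, -9.6]
grip_width: 0.0182
t 43.25 th [-0.1041 -0.1136 -0.1239] f 0.0059 g -0.0210 pos [ 0.4807 -0.1682  0.2922] yaw 0.117 hole [202.5  41.2 927. ]
{'th': -0.1239, 'w': -0.2148, 'z': -0.483, 'thu': -0.1093, 'eq': -0.0172, 'v': 0.0006, 'd_mm': -132.7175, 'res': [0.0, -0.0, 0.0]}
g 0.990 df -0.0047 tau 0.005 cost 0.2 l1 1.86 l2 -2.47 | th -0.1239 eq -0.0036 w -0.2279 z -0.5264 thu -0.1215 d0 -149.6 mm
1 rows total -186.2; 2 rows total -207.8; 3 rows total -230.8; 4 rows total -255.3; 5 rows total -281.1; 6 rows total -308.3; 
[ 0.0005 -0.0001 -0.0005  0.0006  0.     -0.0005]
```

Run:
```python
from h import *
K=np.array([[276.926,0,253.83],[0,276.926,193.745],[0,0,1]])
T=np.array([[-0.056,.956,.289,.559],[-.998,-.052,-.02,.239],[-.004,-.289,.957,.557],[0,0,0,1]])
c=dict(camera_matrix=K,dist=np.array([-.0182,0,0,0,0.]),world_from_camera=T)
im=cv2.imread('pics/w1.png')[:,:,::-1]; h=cv2.cvtColor(np.ascontiguousarray(im),cv2.COLOR_RGB2HSV)
m=cv2.inRange(h,(105,120,30),(130,255,255)); m[:20]=0; m[240:]=0; m[:,:400]=0
m=cv2.morphologyEx(m,cv2.MORPH_CLOSE,np.ones((9,9)))
cs,_=cv2.findContours(m,0,1); k=max(cs,key=cv2.contourArea).reshape(-1,2)
P=px(c,k,.004)[:,:2].astype(np.float32); print('wrist',cv2.minAreaRect(P),k.max(0))
c=cams.read_camera('top')
im=cv2.imread('pics/top0.png')[:,:,::-1]; h=cv2.cvtColor(np.ascontiguousarray(im),cv2.COLOR_RGB2HSV)
m=cv2.inRange(h,(100,60,60),(135,255,255)); m[:165]=0;m[280:]=0;m[:,:250]=0;m[:,330:]=0
n,l,st,ce=cv2.connectedComponentsWithStats(m); k=1+np.argmax(st[1:,4]); print('top centroid',px(c,[ce[k]],.004))
s=sensors.observe(); print(s['time'],s['eef_pos'])
```

```text
wrist ((0.4839622378349304, -0.17162412405014038), (0.3594023883342743, 0.18865744769573212), 8.810807228088379) [511 228]
top centroid [[ 0.48032528 -0.16729685  0.004     ]]
43.35 [ 0.48065044 -0.16826513  0.29215823]
```

```bash
python3 -m handwheel '[[1,0,0,-3,0.01],[1,0,0,-5,0.01],[1,0,0,-6,0.01],[1,0,0,-7,0],[1,0,0,-7,0],[1,0,0,-6,0],[1,0,0,-5,0],[1,0,0,-3,0],[1,0,0,0,0],[1,0,0,0,0]]' 60; python3 est.py 2
```

```text
time: 44.6
eef_pos: [0.4805, -0.1683, 0.2467]
tcp_rot: [-0.004, 0.997, 0.074, 0.01]
contact_force: [-0.5, 0.6, -9.1]
grip_width: 0.0178
t 44.65 th [-0.2289 -0.2287] f 0.0064 g -0.0204 pos [ 0.4805 -0.1683  0.2467] yaw 0.149 hole [163.8  43.3 840. ]
{'th': -0.2287, 'w': -0.0235, 'z': -0.5511, 'thu': -0.1247, 'eq': -0.0187, 'v': -0.001, 'd_mm': -151.4299, 'res': [0.0, -0.0]}
```

```bash
python3 -m handwheel '[[1,0,0,-2,0],[1,0,0,-1,0],[1,0,0,-1,0],[1,0,0,-1,0],[1,0,0,-1,0],[1,0,0,-1,0],[1,0,0,-1,0],[1,0,0,0,0],[1,0,0,0,0],[1,0,0,0,0]]' 60; python3 est.py 1 2>&1 | head -1; python3 -c "
from h import *
s=sensors.observe();print(s['eef_pos'],tool(s)[1:],s['contact_force'],s['wrist_torque'])"
```

```text
time: 45.95
eef_pos: [0.4815, -0.1681, 0.2408]
tcp_rot: [-0.003, 0.997, 0.075, 0.011]
contact_force: [0.5, 0.9, -3.2]
grip_width: 0.018
Traceback (most recent call last):
[ 0.48155419 -0.16806912  0.24080113] (np.float64(0.14938365546132115), np.float64(0.004726188339589351), np.float64(-0.022251522111857543)) [ 0.74745077  0.33481293 -1.96671818] [-0.01676363  0.73180793 -0.13692871]
```

```bash
python3 -m handwheel '[[1,0,0,-1,0],[1,0,0,-1,0],[1,0,0,0,0],[1,0,0,0,0],[0.8,0,0,0,0],[0.6,0,0,0,0],[0.3,0,0,0,0],[0,0,0,0,0],[-0.5,0,0,0,0],[-1,0,0,0,0]]' 10; python3 -c "
from h import *
s=sensors.observe();print(s['eef_pos'],tool(s)[1:],s['contact_force'],s['wrist_torque'],s['grip_width']);grab('wrist','w9')"
```

```text
time: 47.25
eef_pos: [0.4842, -0.169, 0.2411]
tcp_rot: [-0.002, 0.997, 0.075, 0.014]
contact_force: [-0.9, -0.2, -0.3]
grip_width: 0.0564
[ 0.48422813 -0.16895422  0.24110298] (np.float64(0.14922529851942223), np.float64(0.0015060194568644876), np.float64(-0.02899233376530775)) [-0.89051193 -0.21301136 -0.3398    ] [-0.01147643  0.0570985  -0.02178897] 0.05643814822914834
```

View pics/w9.png

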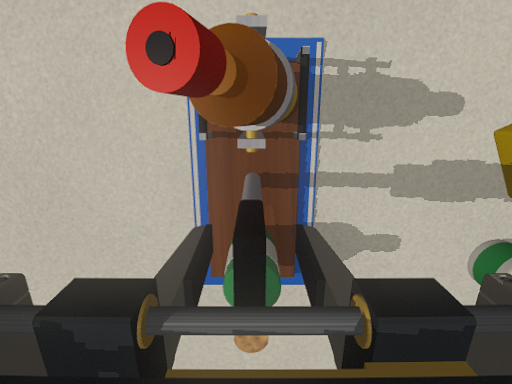

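```bash
python3 -m handwheel '[[-1,0,0,0,0],[-1,0,0,0,0],[-1,0,0,5,0],[-1,0,0,10,0],[-1,0,0,20,0],[-1,0,0,25,0],[-1,0,0,30,0],[-1,0,0,30,0],[-1,0,0,20,0],[-1,0,0,0,0]]' 10
python3 - <<'E'
from h import *
c=grab('top','t9'); d=grab('scene','s9')
a=cv2.resize(c['image'][100:290,170:400],(460,380),interpolation=3); b=cv2.resize(d['image'][60:260,100:440],(340,200))
cv2.imwrite('pics/f.png',np.hstack([a,cv2.copyMakeBorder(b,0,180,0,0,0)])[:,:,::-1])
w=grab('wrist'); h=cv2.cvtColor(w['image'],cv2.COLOR_RGB2HSV)
m=cv2.inRange(h,(0,90,20),(15,255,130))
for r in (150,180,200,215):
    x=np.nonzero(m[r,150:350])[0]+150
    if len(x): print(r,x[0],x[-1],px(w,[[x[0],r],[x[-1]+1,r]],.016)[:,:2].round(3).tolist())
E
```

```text
time: 48.55
eef_pos: [0.4843, -0.1685, 0.3904]
tcp_rot: [-0.001, 0.997, 0.075, 0.016]
contact_force: [0.5, -0.1, -0.7]
grip_width: 0.0923
150 220 286 [[0.494, -0.102], [0.513, -0.227]]
180 221 285 [[0.437, -0.111], [0.456, -0.236]]
200 222 284 [[0.397, -0.117], [0.415, -0.241]]
215 222 284 [[0.365, -0.121], [0.384, -0.247]]
```

View pics/f.png

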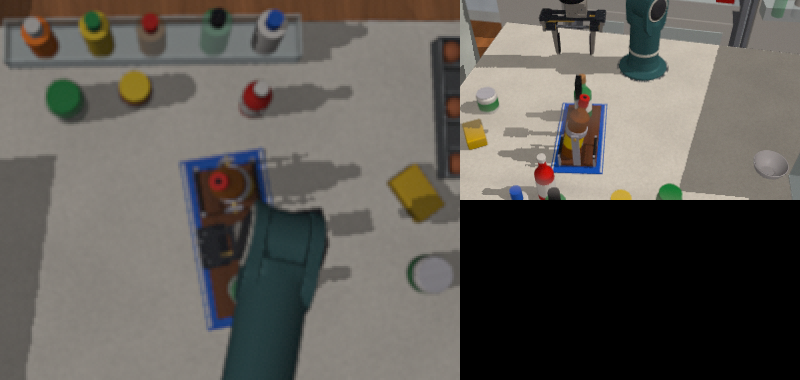

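```bash
python3 -c "
from rig import hand_in
print(hand_in())"
```

```text
the job is handed in; nothing more can be done
None
```

I carried the caddy to the mat, held it there with the bottle balanced, set it down, released it and handed it in. The interface gave no verdict.

**How it went:** I gripped the black handle at 60 N and lifted the caddy about 50 mm. The move rows cannot tilt the tool. So I brought the bottle off its stop by running the caddy sideways and stopping sharply. I then balanced it with measured sideways shifts, reading the lean from the wrist camera between calls.

**Where it fell short:**
- The bottle fell back onto a stop three times. The first two were while I learned how the arm responds near the start.
- The third came on the first carry attempt. The lean read −0.137 rad about 0.12 m from the mat, so I pulled the caddy back towards the start. I had no readings during that pull-back, and the bottle was on its stop when it ended. I believe it stayed under 0.17 rad outside the start zone, but I did not see it.
- The second carry reached the mat with every reading at or below 0.13 rad.

**The hold:** By my estimate the caddy stayed within about 0.05 m of the mat's middle, with the lean under 0.1 rad, from about 35.7 s to 43.1 s. That is about 7 s, but sampled only between calls. For about 2 s of it the caddy sat near the 0.06 m edge: I computed 0.050–0.054 m, and my two estimates of the mat's middle differ by up to 7 mm. The bottle then leaned onto its stop before I lowered the caddy.

**Last checks (48.6 s):**

| Check | Result |
|---|---|
| Caddy centre | within about 5 mm of the mat's middle |
| Caddy angle | about 0.15 rad, same as the mat |
| Bottle | leaning towards its stop |
| Gripper | open and clear, about 150 mm above the release height |
| Bystanders | looked unmoved in the top and scene views; not measured |

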